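Close the crystal box and hold it up level

ROBOT

A 7-joint arm with a two-finger parallel gripper is mounted at the origin on the work surface. World frame = base frame: x ahead of the robot, y to its left, z up, the work surface at z = 0. Lengths are in m, angles in degrees, forces in N, time in s.
With the tool pointing down it reaches from about 0.35 to 0.9 m from the base axis. Payload 8.1 kg.
Tool frame: the origin (TCP) lies midway between the tips of the shut fingers; the grasp point (between the pads) lies 19 mm behind it; z points along the fingers, x is the direction in which the jaws open and shut, and the axes are right-handed (so a half turn about z gives the same grasp; the last joint's range is limited). The gripper opens to 85 mm and grips with 20 to 120 N. Pads are 22 mm wide; open, the fingers measure 114 mm over their backs; the gripper's body (76 mm by 85 mm) begins 54 mm behind the grasp point. The pads swing forward as they close: fully open they stand 13 mm farther back than shut.
Start: joints at [-82.655, 24.895, 1.432, 90.138, -0.665, 64.973, -4.303], TCP at [0.143, 0.608, 0.231] pointing down, gripper open.
Joint ranges: [-149.89, 149.89], [-25.12, 119.58], [-72.63, 75.52], [4.76, 147.25], [-75.54, 255.54], [6.69, 114.76], [-157.13, 157.13]. Speed limits (degrees/s): [127.2, 127.2, 172.46, 172.46, 180, 180, 180].

INTERFACE

Orientations are given as [roll, pitch, yaw] about the fixed x, y, z axes, in that order (R = Rz(yaw) Ry(pitch) Rx(roll)).
In Python, from rig import status, optics, ticket, spotter gives the robot as it stands.
- The arm moves only by the tool servo_tool, never from a script. Its argument "increments" is a list that holds one entry, the list of rows, each a list of 5 numbers: the gripper command: -1 is fully open, 1 is shut, values between are in proportion, then the shift along the tool's x, y, z in mm, then the turn about the tool's z in rad. A call has 1 to 12 rows; each row shifts and turns the pose as measured when the row begins, along the tool's axes as they then stand; what a row does not reach is not made up. A row lasts 1/10 s, in which the tool goes at most 50 mm and 8.59 degrees, less where a joint would pass 70% of its speed; a pose out of reach is approached as far as the arm can. A call with a gripper value outside its range is refused whole. The fingers move at their own pace and stop on an object; "squeeze" is the grip in N (left out, the last holds). Time passes only in rows, so rows that do not move let the fingers close. It gives the time, the measured TCP pose, the force and the opening at its end, in the units of the state.
- status.read_state(): the state, without advancing time (a new reading comes with each control period).
- optics.grab_frame(name): name is "scene" or "top"; returns a dict with "pixels" (384x512x3 uint8, blue, green, red), "intrinsics" (3x3 intrinsics, pixels), "dist" ([k1, k2, p1, p2, k3] as OpenCV has them; the pictures are not rectified), "R" (3x3) and "t" (3): a world point X has camera coordinates R X + t. Camera axes: x right, y down, z forward; pixel columns grow to the right and rows downward; lengths in m; the calibration is good to about 2 mm. A picture is of the moment at which its call begins. There is no depth.
- ticket.finish_job(): hands the job in, once; it reports no verdict.
Trained networks look in the newest picture that a camera, given by its name, has taken for a name from the list of things; names that differ only in an ending like _2 or _b are one class to them, and where a whole thing is asked for, a point or a joint stands for the part that bears it (a point fixed in the world has none). Each returns a list of dicts, best first, with "conf" (0 to 1); they miss things now and then, are a little off and sometimes report something else, mostly with a low value. They report only what shows in the picture. A call takes as long as a camera call. They do not tell look-alikes from the thing itself.
- spotter.masks_of(camera, target): "pixels" (384x512 bool, what is visible of it) and "rect" ([left, top, width, height] in pixels, round what is visible of it).
The state is a dict: "t": time; "joint_positions": joint angles; "dq": joint speeds; "tau": joint torques, N m; "tcp_pos": TCP position; "eef_rot": TCP orientation; "ft_force": force on the tool from outside, world axes, zero at the start; "torque": the same for the moment, N m; "finger_gap": finger opening in m.
Only numpy, scipy, OpenCV 4.12 (cv2) and the standard library are available. Lean on these libraries where they do the work, as an engineer would, in place of code of your own. Each camera call takes 0.05 s, during which the arm holds its last target.

TASK

Slide the lid of the black crystal box fully shut while the box still sits in its cradle, then take the box by the orange grip bar on its lid and lift it straight up out of the cradle, level all the way, with both crystals in their pockets. Finish still gripping it, steady and level in the air with its underside about 10 cm above the cradle plate; the program ends while holding, nothing is put down. Leave the tape roll, the mouse and the red carton where they are.

Things in the scene. Friction and masses are not known exactly. Their poses are not given: they have to be found in the camera images.
- cradle: Fixed aluminium plate 190 (x) x 150 (y) x 12 mm thick lying on the table; origin at the centre of its underside, z up, same x direction as the box in it. Grey L-shaped stops 10 mm high at the box's four corners leave 2.5 mm of play all round; the box lifts straight up out of them. Plate and box may point in any direction within about 90 degrees of straight ahead
- box: Loose black box, 150 (x) x 110 (y) x 60 mm high, open at the top but for its sliding lid; origin at the centre of its underside, z up. It stands on the cradle plate, centred (origin 12 mm above the cradle's). With lid and crystals it weighs about 0.5 to 0.8 kg, balanced about its centre. Its lid runs in side rails that cannot come apart, so the box can be carried by the lid; the rails' inner lips are 88 mm apart and rise 4.5 mm over the lid plate
- lid (a joint): How far the lid is open, in m: 0 fully shut, up to 0.09; starts at 0.05 to 0.085. The grey lid slides straight along the box's own +x to open (it then sticks out past the box's +x end) and along -x to close, against a hard stop. Friction is about 1.5 N, plus 8 N per m/s; it stays where it is left
- lid_grip (a point): Point to grip on the orange grip bar, which stands up from the middle of the lid: bar 16 mm thick (along the box's x), 60 mm long (along the box's y), 34 mm high above the lid plate. The point is at its centre, 14 mm below the bar's top and 20 mm above the lid plate; 75.5 mm above the box's underside. Moves with the lid: with the lid shut it is right over the box's origin (and its centre of mass); open by d, it is d farther along the box's +x. Axes as the box's
- crystal_a: Loose white scintillator crystal bar 20 x 60 x 20 mm, long along y, origin at the centre of its underside; sits in a pocket 14 mm deep in the grey foam of the box, 35 mm from the box's centre towards its -x end
- crystal_b: As crystal_a, in the pocket 35 mm from the box's centre towards the +x (opening) end
- tape: Bystander: roll of tan tape lying flat, 100 mm outside diameter, 24 mm high; origin at the centre of its underside
- mouse: Bystander: black computer mouse 105 x 60 x 32 mm; origin at the centre of its underside
- carton: Bystander: small open red carton with white packing, 90 x 70 x 50 mm; origin at the centre of its underside
Not all that is in view belongs to the job. There is more than one size of the cradle; the one meant has the size given above. There is more than one size of the box; the one meant has the size given above.

How it is judged (in metres and radians):
On the way, in this order (a step that is already met when the one before it is completed fails the run):
1. the lid is slid shut while the box still sits in its cradle (value of joint lid below 0.004 m and z of box in the frame of cradle below 0.018 m), for 0.2 s.
2. the closed box is held level and still in the air, about 10 cm above the cradle (z of box in the frame of cradle between 0.077 and 0.157 m and horizontal distance between box and cradle below 0.06 m and angle between box's own z axis and vertical below 0.1 rad and value of joint lid below 0.004 m and linear speed of box below 0.03 m/s and angular speed of box below 0.15 rad/s and contact force between box and cradle below 0.1 N and contact force between box and the fingers above 2 N and contact force between box and tape below 0.1 N and contact force between box and mouse below 0.1 N and contact force between box and carton below 0.1 N), for 0.5 s.
At the end, for the whole second after the job is handed in: Box gripped, 65 to 145 mm above the cradle plate, within 60 mm sideways of it, tilted under 0.1 rad, still (0.03 m/s, 0.15 rad/s), touching neither cradle nor bystanders; lid shut to 4 mm; each crystal within 20 mm of its pocket centre sideways and 12 mm in height (all of step 2 and x of crystal_a in the frame of box between -0.055 and -0.015 m and y of crystal_a in the frame of box between -0.02 and 0.02 m and z of crystal_a in the frame of box between 0.009 and 0.033 m and x of crystal_b in the frame of box between 0.015 and 0.055 m and y of crystal_b in the frame of box between -0.02 and 0.02 m and z of crystal_b in the frame of box between 0.009 and 0.033 m); the arm keeps its last pose, push and grip.
It fails at once if the box is tilted more than 15 degrees (angle between box's own z axis and vertical above 0.26 rad).
It fails at once if the tape is pushed out of its place (more than 25 mm) (distance of tape from where it was at the start of the episode above 0.025 m).
It fails at once if the mouse is pushed out of its place (more than 25 mm) (distance of mouse from where it was at the start of the episode above 0.025 m).
It fails at once if the carton is pushed out of its place (more than 25 mm) (distance of carton from where it was at the start of the episode above 0.025 m).
It fails at once if the box leaves its cradle with the lid open (z of box in the frame of cradle above 0.03 m and value of joint lid above 0.02 m).
It also fails if it takes over 35 s, if anything falls off the work surface, if the arm or the gripper's body presses on something with over 40 N, if the wrist force passes 120 N, or if a joint passes its speed limit or range.

## Working session

There is one attempt and no reset: what is moved stays moved. The work goes in short steps, Python scripts to look and compute and a tool call to move; the robot and the scene stay as the last step left them, time stands still between calls to the robot, and variables do not carry over. Pictures are saved under pics/ and viewed, and the job is handed in when it is done.

Besides the shell and the picture viewer there is one more tool, called after ">>>" by a JSON object that holds its "fn" and its "kwargs", one argument or row to a line. servo_tool: Moves the arm, as the interface text tells. Its arguments: {"type":"object","properties":{"increments":{"type":"array","items":{"type":"array","items":{"type":"array","items":{"type":"number"}}}},"squeeze":{"type":"number"}},"required":["increments"]}

```bash
ls; mkdir -p pics; python3 - <<'E'
from rig import status, optics, ticket, spotter
import cv2
print(status.read_state())
for n in("scene","top"):
    f=optics.grab_frame(n); cv2.imwrite(f"pics/{n}0.png",f["pixels"])
    print(n,f["intrinsics"],f["dist"],f["R"],f["t"])
    for k in("box","lid","lid_grip","cradle","tape","mouse","carton"):
        print(k,[(round(m["conf"],2),m["rect"]) for m in spotter.masks_of(n,k)])
E
```

```text
pics
{'t': 0.0, 'joint_positions': array([-82.65463894,  24.93500254,   1.4310779 ,  90.19035512,
        -0.66543588,  64.97207104,  -4.30458482]), 'dq': array([ 0.02104914,  0.01260545,  0.09134679,  0.02601691,  0.00985198,
       -0.02327804, -0.02044355]), 'tau': array([-2.38453822e-04, -6.70477724e+01,  1.02510095e+00, -3.16203690e+01,
        1.56477647e-02,  1.28488796e-02, -2.61664312e-06]), 'tcp_pos': array([0.14291025, 0.60791939, 0.23053325]), 'eef_rot': array([1.79992549e+02, 8.87986141e-02, 7.67698503e+01]), 'ft_force': array([-0.29227955, -0.20206191,  0.02498994]), 'torque': array([-0.0273851 ,  0.03545323, -0.03034545]), 'finger_gap': 0.08549259877530717}
scene [[361.45356978   0.         252.11089941]
 [  0.         361.45356978 192.93039437]
 [  0.           0.           1.        ]] [-0.04377525  0.          0.          0.          0.        ] [[-0.29630611  0.95503067 -0.01091372]
 [ 0.70223565  0.21010089 -0.68023724]
 [-0.64735445 -0.20922245 -0.73291076]] [ 0.17396786 -0.35074009  1.47246441]
box [(0.92, [243.5, 225.9, 94.6, 102.1]), (0.79, [180.1, 164.5, 83.3
[... 607 characters left out ...]
      ]] [-0.00023466  0.          0.          0.          0.        ] [[-0.00939378 -0.99994913 -0.00367318]
 [-0.98475675  0.00988896 -0.17365585]
 [ 0.17368334  0.0019859  -0.98479955]] [0.01505079 0.58783972 0.9186981 ]
box [(0.85, [257.2, 145.9, 79.8, 87.3]), (0.61, [154.7, 72.3, 95.0, 93.5])]
lid [(0.77, [163.0, 77.7, 83.6, 77.3]), (0.7, [282.6, 151.5, 56.6, 55.9])]
lid_grip [(0.97, [278.7, 143.6, 64.2, 64.8]), (0.94, [164.5, 78.2, 81.8, 78.6]), (0.64, [273.2, 200.8, 16.6, 16.9])]
cradle [(0.74, [248.1, 159.6, 84.3, 87.4])]
tape [(0.64, [121.8, 170.9, 36.8, 38.3])]
mouse [(0.58, [113.0, 233.9, 46.0, 38.3]), (0.36, [282.0, 147.0, 57.9, 59.3])]
carton [(0.68, [360.0, 169.8, 44.5, 39.6])]
```

```bash
python3 - <<'E'
import cv2
a=cv2.imread("pics/top0.png");b=cv2.imread("pics/scene0.png")
cv2.imwrite("pics/top0c.png",cv2.resize(a[50:275,110:410],None,fx=2.66,fy=2.66,interpolation=cv2.INTER_CUBIC))
cv2.imwrite("pics/scene0c.png",cv2.resize(b[130:330,130:396],None,fx=3,fy=3,interpolation=cv2.INTER_CUBIC))
E
```

```text
(no output)
```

View pics/top0c.png

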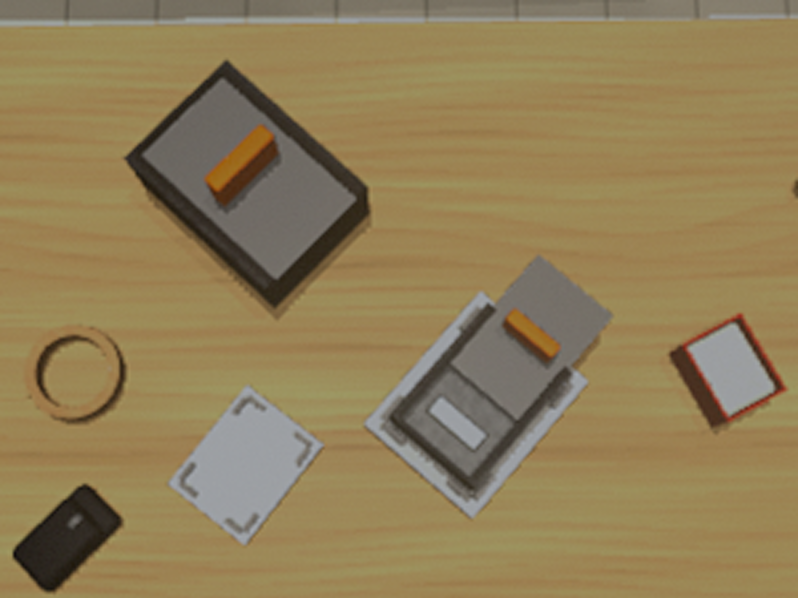

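View pics/scene0c.png

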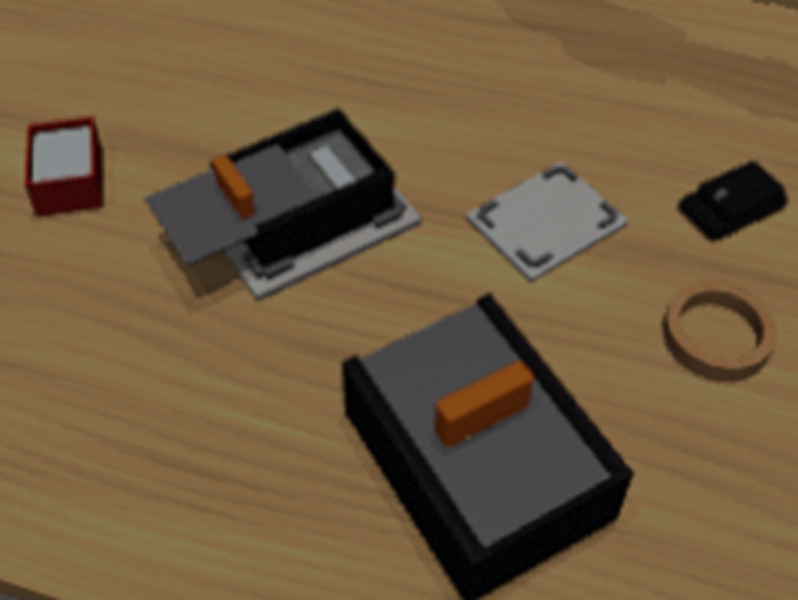

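The top view shows the target in a cradle at about crop (480,400). Its lid is open towards the upper right and the bar is at (532,333). The big closed box and the small cradle are decoys. Next I fit the pose from corners in both views.

```bash
cat > fit.py <<'E'
import numpy as np,cv2
from scipy.optimize import least_squares
def proj(f,P):
    K=f["intrinsics"];r,_=cv2.Rodrigues(np.array(f["R"]))
    return cv2.projectPoints(np.array(P,float).reshape(-1,1,3),r,np.array(f["t"]),K,np.array(f["dist"]))[0].reshape(-1,2)
def model(p,L):
    x,y,a,d=p;c,s=np.cos(a),np.sin(a)
    out=[]
    for (lx,ly,z,lid) in L:
        lx=lx+lid*d; out.append((x+c*lx-s*ly,y+s*lx+c*ly,z))
    return out
PL=[(sx*.095,sy*.075,.012,0) for sx,sy in((1,1),(1,-1),(-1,-1),(-1,1))]
BX=[(-.075,.055,.072,0),(-.075,-.055,.072,0)]
BAR=[(sx*.008,sy*.03,.1015,1) for sx,sy in((1,1),(1,-1),(-1,-1),(-1,1))]
E
python3 - <<'E'
from fit import *
from rig import optics
T=optics.grab_frame("top");S=optics.grab_frame("scene")
t=lambda q:np.array(q)/2.66+np.array([110,50])
s=lambda q:np.array(q)/3+130
tl=PL+BX+BAR; tp=t([(483,292),(587,380),(472,517),(366,425),(390,417),(475,490),(516,309),(560,346),(549,358),(504,320)])
sl=[PL[0],PL[3],BX[0],BX[1]]; sp=s([(260,298),(421,221),(393,175),(340,110)])
def res(p): return np.r_[(proj(T,model(p,tl))-tp).ravel(),(proj(S,model(p,sl))-sp).ravel()]
r=least_squares(res,[.6,-.1,-.7,.07],loss="soft_l1")
x,y,a,d=r.x;print(x,y,np.degrees(a),d);print(res(r.x).reshape(-1,2).round(1).tolist())
g=[x+np.cos(a)*d,y+np.sin(a)*d];print("grip",g)
for f,n in((T,"top"),(S,"scene")):
    im=cv2.resize(f["pixels"],None,fx=4,fy=4,interpolation=cv2.INTER_CUBIC)
    for L,c in((PL,(255,0,0)),(BAR,(0,255,0)),([(sx*.075,sy*.055,.072,0) for sx,sy in((1,1),(1,-1),(-1,-1),(-1,1))],(0,0,255))):
        q=(proj(f,model(r.x,L))*4+1.5).round().astype(np.int32);cv2.polylines(im,[q],True,c,1)
    u,v=((proj(f,model(r.x,[(0,0,.05,0)]))*4)[0]).astype(int)
    cv2.imwrite(f"pics/ov_{n}.png",im[v-280:v+280,u-300:u+300])
E
```

```text
0.5576491418317958 -0.0762048847893482 -41.52651873536939 0.07197906616173624
[[-1.2, -0.9], [0.9, 0.2], [0.2, 0.7], [-1.4, -0.7], [-0.4, -1.1], [-0.1, -0.7], [-1.0, -0.7], [0.5, 0.3], [0.7, 0.5], [-0.5, -0.3], [-1.5, -1.7], [0.0, -2.0], [0.5, -1.8], [-0.5, -1.6]]
grip [np.float64(0.6115361944248258), np.float64(-0.12392460323310714)]
```

View pics/ov_top.png

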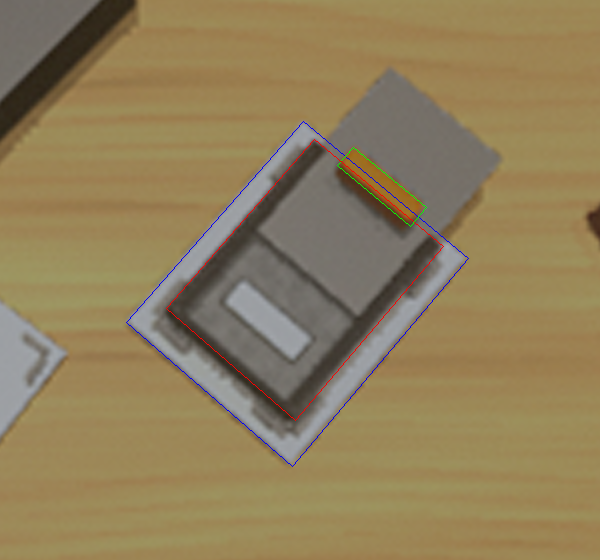

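View pics/ov_scene.png

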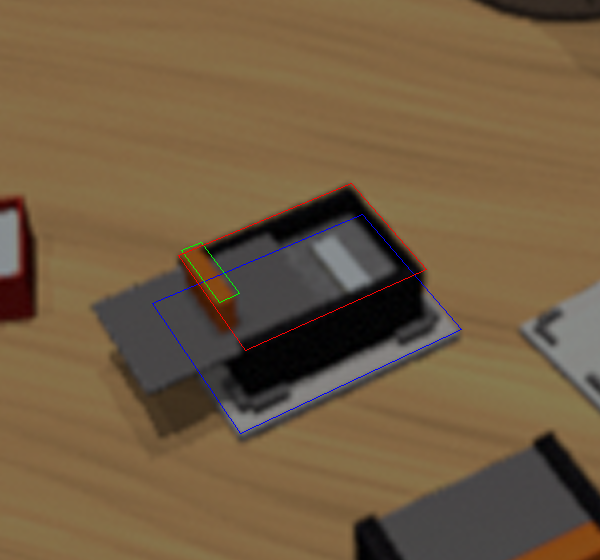

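>>> {"fn": "servo_tool", "kwargs": {
  "increments": [
    [[-1, -30, 31, 0, 0], [-1, -30, 31, 0, 0], [-1, -30, 31, 0, 0], [-1, -30, 31, 0, 0], [-1, -30, 31, 0, 0], [-1, -30, 31, 0, 0], [-1, -30, 31, 0, 0], [-1, -30, 31, 0, 0], [-1, -30, 31, 0, 0], [-1, -30, 31, 0, 0]]
  ],
  "squeeze": 60
}}

```text
t: 1.9
tcp_pos: [0.3807, 0.239, 0.2304]
eef_rot: [-179.9, -0.4, 77.4]
ft_force: [0.7, 1.1, 0.1]
finger_gap: 0.0854
```

>>> {"fn": "servo_tool", "kwargs": {
  "increments": [
    [[-1, 0, 0, 0, 0.14], [-1, 0, 0, 0, 0.14], [-1, 0, 0, 0, 0.14], [-1, 0, 0, 0, 0.14], [-1, 0, 0, 0, 0.14], [-1, 0, 0, 0, 0.14], [-1, 0, 0, 0, 0.14], [-1, 0, 0, 0, 0.14], [-1, 0, 0, 0, 0.14], [-1, 0, 0, 0, 0.14], [-1, 0, 0, 0, 0.14], [-1, 0, 0, 0, 0.14]]
  ]
}}

```text
t: 3.1
tcp_pos: [0.3857, 0.231, 0.2328]
eef_rot: [-179.4, -0.1, -23.2]
ft_force: [0.3, -0.4, 0.5]
finger_gap: 0.0854
```

>>> {"fn": "servo_tool", "kwargs": {
  "increments": [
    [[-1, 0, 0, 0, 0.14], [-1, 0, 0, 0, 0.14], [-1, 0, 0, 0, 0.04], [-1, 45, 13, 0, 0], [-1, 45, 13, 0, 0], [-1, 45, 13, 0, 0], [-1, 45, 13, 0, 0], [-1, 45, 13, 0, 0], [-1, 45, 13, 0, 0], [-1, 45, 13, 0, 0], [-1, 45, 13, 0, 0], [-1, 20, 6, 0, 0]]
  ]
}}

```text
t: 4.3
tcp_pos: [0.6003, -0.1124, 0.232]
eef_rot: [-179.0, 0.1, -41.7]
ft_force: [0.3, 0.1, -1.0]
finger_gap: 0.0852
```

>>> {"fn": "servo_tool", "kwargs": {
  "increments": [
    [[-1, 0, 0, 0, 0]]
  ]
}}

```text
t: 4.4
tcp_pos: [0.6011, -0.1163, 0.2318]
eef_rot: [-179.1, -0.0, -42.0]
ft_force: [0.5, 0.5, -0.6]
finger_gap: 0.0851
```

>>> {"fn": "servo_tool", "kwargs": {
  "increments": [
    [[-1, 12, -1, 0, 0], [-1, 0, 0, 30, 0], [-1, 0, 0, 30, 0], [-1, 0, 0, 30, 0], [-1, 0, 0, 10, 0], [-1, 0, 0, 0, 0], [-1, 0, 0, 0, 0]]
  ]
}}

```text
t: 5.1
tcp_pos: [0.6127, -0.118, 0.1311]
eef_rot: [-178.9, -0.0, -41.8]
ft_force: [0.5, -1.0, 0.3]
finger_gap: 0.0854
```

```bash
python3 - <<'E'
from fit import *
from rig import optics,status
p=[.5576,-.0762,np.radians(-41.53),.072]
s=status.read_state();print(s["tcp_pos"],s["eef_rot"])
for n in("top","scene"):
    f=optics.grab_frame(n)
    im=cv2.resize(f["pixels"],None,fx=4,fy=4,interpolation=cv2.INTER_CUBIC)
    u,v=((proj(f,model(p,[(0.05,0,.08,0)]))*4)[0]).astype(int)
    cv2.imwrite(f"pics/b_{n}.png",im[v-280:v+280,u-300:u+300])
E
```

```text
[ 0.61268685 -0.11799131  0.13106383] [-1.78853713e+02 -4.44914487e-02 -4.18016659e+01]
```

View pics/b_top.png

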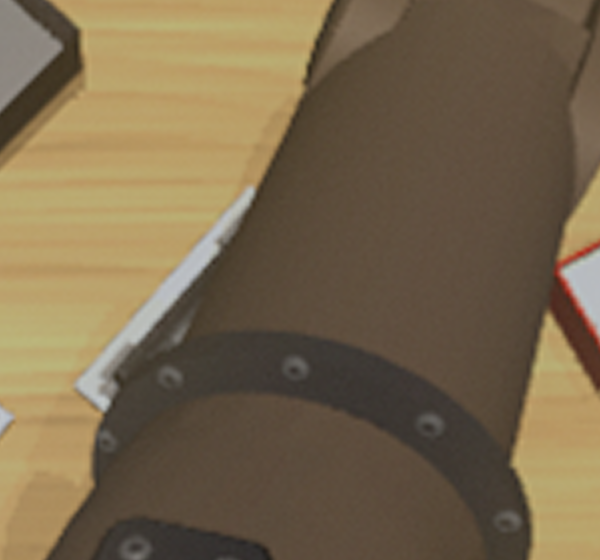

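View pics/b_scene.png

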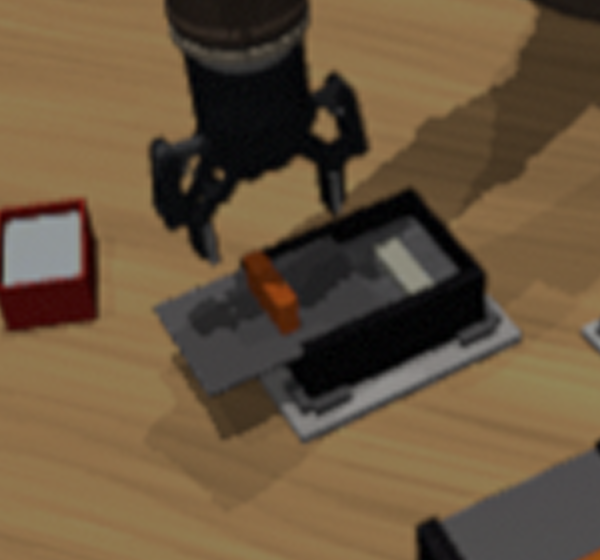

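```bash
python3 - <<'E'
from fit import *
from rig import optics,status
from scipy.spatial.transform import Rotation as Ro
p=[.5576,-.0762,np.radians(-41.53),.072]
s=status.read_state()
R=Ro.from_euler("xyz",s["eef_rot"],degrees=True).as_matrix()
f=optics.grab_frame("scene")
o=((proj(f,model(p,[(0.05,0,.08,0)]))*4)[0]).astype(int)-[300,280]
print(o)
P=[s["tcp_pos"]+R@np.array([dx,0,-.013]) for dx in(.043,0,-.043)]
print("tips",proj(f,P)*4-o)
print("bar top",proj(f,model(p,BAR))*4-o)
im=cv2.resize(f["pixels"],None,fx=10,fy=10,interpolation=cv2.INTER_CUBIC)
c=((o+[270,280])/4*10).astype(int)
cv2.imwrite("pics/c.png",im[c[1]-300:c[1]+300,c[0]-390:c[0]+390]);print(c-[390,300])
E
```

```text
[560 477]
tips [[213.73433222 254.79077607]
 [270.69608196 231.49828892]
 [326.05300923 208.88280314]]
bar top [[279.28931463 302.42225045]
 [241.95932552 250.40051079]
 [261.86838293 242.10943812]
 [299.69967387 293.56439563]]
[1685 1592]
```

View pics/c.png

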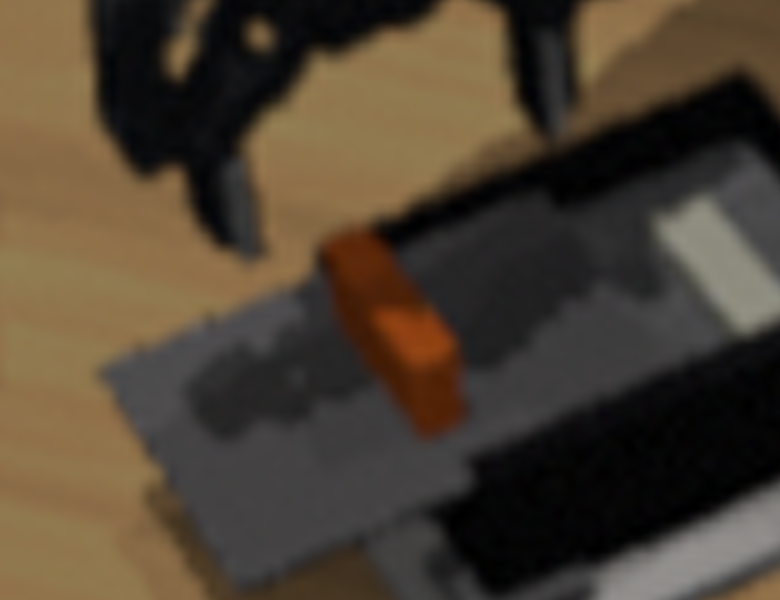

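>>> {"fn": "servo_tool", "kwargs": {
  "increments": [
    [[-1, 0, 0, 20, 0], [-1, 0, 0, 20, 0], [-1, 0, 0, 12, 0], [-1, 0, 0, 6, 0], [-1, 0, 0, 0, 0], [-1, 0, 0, 0, 0]]
  ]
}}

```text
t: 5.85
tcp_pos: [0.6185, -0.1187, 0.078]
eef_rot: [-178.4, -0.6, -41.8]
ft_force: [0.6, 0.1, 0.0]
finger_gap: 0.0854
```

>>> {"fn": "servo_tool", "kwargs": {
  "increments": [
    [[-1, 0, 3, 6, 0], [-1, 0, 0, 1, 0], [-1, 0, 0, 0, 0]]
  ]
}}

```text
t: 6.15
tcp_pos: [0.6175, -0.1214, 0.072]
eef_rot: [-178.4, -0.7, -41.8]
ft_force: [0.7, -0.2, 0.3]
finger_gap: 0.0855
```

```bash
python3 - <<'E'
from fit import *
from rig import optics,status
f=optics.grab_frame("scene");s=status.read_state();print(s["tcp_pos"],s["eef_rot"],s["ft_force"])
im=cv2.resize(f["pixels"],None,fx=8,fy=8,interpolation=cv2.INTER_CUBIC)
c=(np.array([830,757])/4*8).astype(int)
cv2.imwrite("pics/d.png",im[c[1]-300:c[1]+300,c[0]-390:c[0]+390])
E
```

```text
[ 0.61735897 -0.12144802  0.07203591] [-178.37323853   -0.70787262  -41.83355047] [-0.6413411  -0.60355715 -1.0530544 ]
```

View pics/d.png

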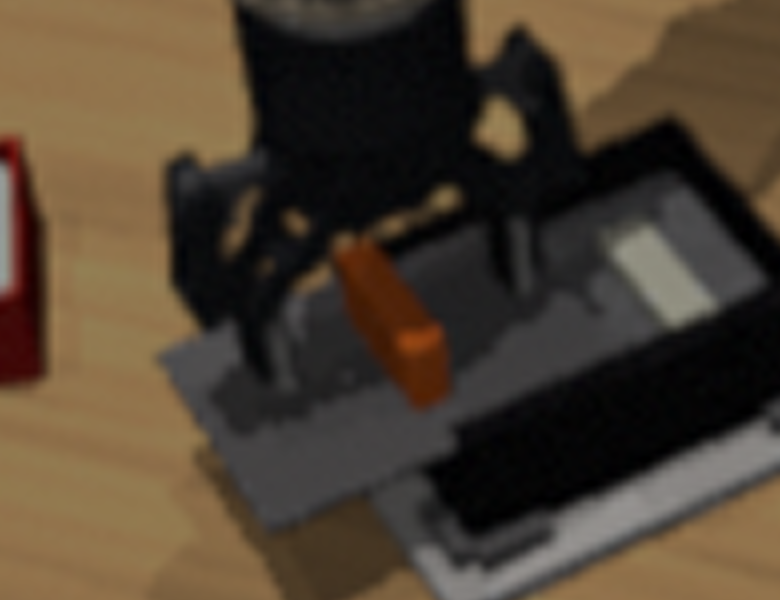

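>>> {"fn": "servo_tool", "kwargs": {
  "increments": [
    [[1, 0, 0, 0, 0], [1, 0, 0, 0, 0], [1, 0, 0, 0, 0], [1, 0, 0, 0, 0], [1, 0, 0, 0, 0], [1, 0, 0, 0, 0], [1, 0, 0, 0, 0], [1, 0, 0, 0, 0]]
  ],
  "squeeze": 60
}}

```text
t: 7.0
tcp_pos: [0.6176, -0.1215, 0.0728]
eef_rot: [-178.4, -0.7, -41.8]
ft_force: [0.7, -0.3, 0.5]
finger_gap: 0.015
```

>>> {"fn": "servo_tool", "kwargs": {
  "increments": [
    [[1, -6, 0, 0, 0], [1, -8, 0, 0, 0], [1, -8, 0, 0, 0], [1, -8, 0, 0, 0], [1, -8, 0, 0, 0], [1, -8, 0, 0, 0], [1, 0, 0, 0, 0]]
  ]
}}

```text
t: 7.7
tcp_pos: [0.5803, -0.0885, 0.0728]
eef_rot: [-178.3, -0.8, -41.8]
ft_force: [-0.7, -0.2, 0.7]
finger_gap: 0.0152
```

>>> {"fn": "servo_tool", "kwargs": {
  "increments": [
    [[1, -6, 0, 0, 0], [1, -5, 0, 0, 0], [1, -3, 0, 0, 0], [1, -3, 0, 0, 0], [1, 0, 0, 0, 0]]
  ]
}}

```text
t: 8.2
tcp_pos: [0.5667, -0.0765, 0.0728]
eef_rot: [-178.3, -0.8, -41.8]
ft_force: [-0.2, -1.1, 2.2]
finger_gap: 0.0152
```

>>> {"fn": "servo_tool", "kwargs": {
  "increments": [
    [[1, -3, 0, 0, 0], [1, -3, 0, 0, 0], [1, -3, 0, 0, 0]]
  ]
}}

```text
t: 8.5
tcp_pos: [0.5615, -0.0717, 0.0734]
eef_rot: [-178.3, -1.1, -41.9]
ft_force: [3.9, -5.4, 3.1]
finger_gap: 0.0154
```

>>> {"fn": "servo_tool", "kwargs": {
  "increments": [
    [[1, -3, 0, 0, 0], [1, -3, 0, 0, 0], [1, -3, 0, 0, 0]]
  ]
}}

```text
t: 8.8
tcp_pos: [0.5594, -0.0693, 0.0747]
eef_rot: [-178.1, -1.8, -42.0]
ft_force: [6.2, -7.6, -1.4]
finger_gap: 0.015
```

```bash
python3 - <<'E'
from fit import *
from rig import optics,status
f=optics.grab_frame("scene");s=status.read_state();print(s["tcp_pos"],s["eef_rot"],s["ft_force"])
im=cv2.resize(f["pixels"],None,fx=8,fy=8,interpolation=cv2.INTER_CUBIC)
c=(np.array([860,730])/4*8).astype(int)
cv2.imwrite("pics/e.png",im[c[1]-300:c[1]+300,c[0]-390:c[0]+390])
E
```

```text
[ 0.55935714 -0.06927521  0.074746  ] [-178.13535964   -1.78640274  -41.97050744] [ 7.3383381  -7.04493825 -1.8536575 ]
```

View pics/e.png

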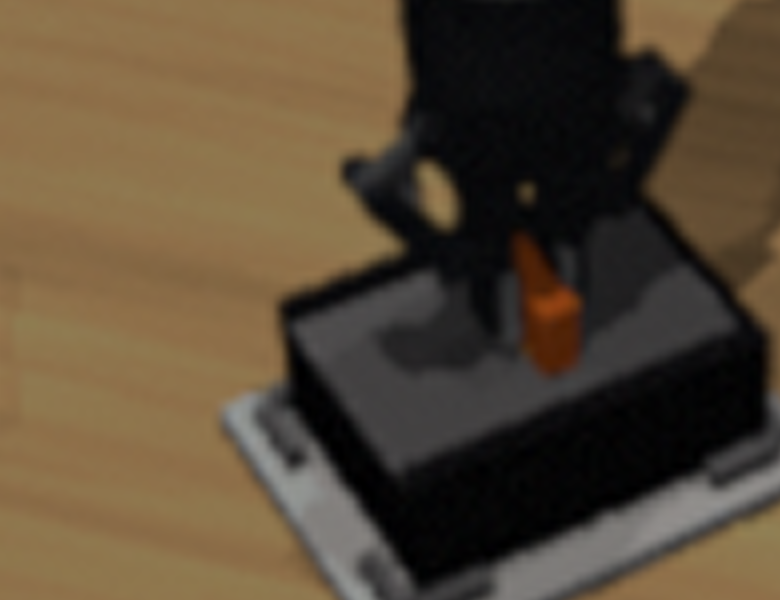

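>>> {"fn": "servo_tool", "kwargs": {
  "increments": [
    [[1, 0, 0, 0, 0], [1, 0, 0, 0, 0], [1, 0, 0, 0, 0], [1, 0, 0, 0, 0]]
  ]
}}

```text
t: 9.25
tcp_pos: [0.5596, -0.0698, 0.0744]
eef_rot: [-178.2, -1.9, -42.0]
ft_force: [2.4, -1.9, 1.0]
finger_gap: 0.0147
```

>>> {"fn": "servo_tool", "kwargs": {
  "increments": [
    [[1, 0, 0, 0, 0], [1, 0, 0, 0, 0], [1, 0.2, -0.2, -4, 0], [1, 0.2, -0.2, -5, 0], [1, 0.2, -0.2, -5, 0], [1, 0.2, -0.2, -5, 0], [1, 0.2, -0.2, -5, 0], [1, 0, 0, 0, 0]]
  ],
  "squeeze": 90
}}

```text
t: 10.05
tcp_pos: [0.5562, -0.0672, 0.0981]
eef_rot: [-178.4, -1.4, -41.9]
ft_force: [-0.6, -0.2, -6.1]
finger_gap: 0.0146
```

```bash
python3 - <<'E'
from fit import *
from rig import optics,status
f=optics.grab_frame("scene");s=status.read_state();print(s["tcp_pos"],s["eef_rot"],s["ft_force"])
im=cv2.resize(f["pixels"],None,fx=8,fy=8,interpolation=cv2.INTER_CUBIC)
c=(np.array([860,730])/4*8).astype(int)
cv2.imwrite("pics/f.png",im[c[1]-300:c[1]+300,c[0]-390:c[0]+390])
E
```

```text
[ 0.55601814 -0.06708391  0.09779344] [-178.36674033   -1.42605792  -41.88411429] [ 0.47999305  0.2077333  -6.03120998]
```

View pics/f.png

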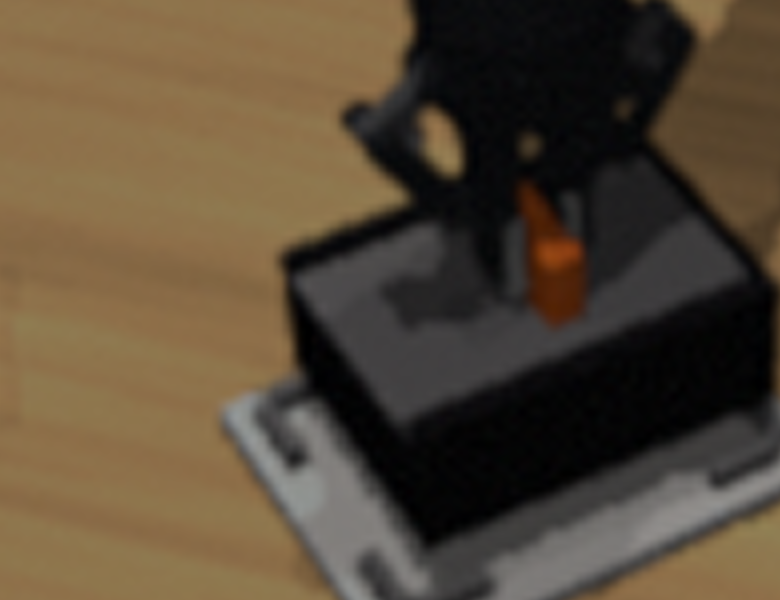

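The box is clear of the stops with the lid flush, level to about 1-2°, and the measured load is 6 N. I'll keep lifting.

>>> {"fn": "servo_tool", "kwargs": {
  "increments": [
    [[1, 0.2, -0.2, -6, 0], [1, 0.3, -0.3, -9, 0], [1, 0.3, -0.3, -10, 0], [1, 0.3, -0.3, -10, 0], [1, 0.3, -0.3, -10, 0], [1, 0.3, -0.3, -10, 0], [1, 0.3, -0.3, -9, 0], [1, 0.2, -0.2, -6, 0], [1, 0.1, -0.1, -3, 0], [1, 0, 0, 0, 0], [1, 0, 0, 0, 0], [1, 0, 0, 0, 0]]
  ]
}}

```text
t: 11.3
tcp_pos: [0.5558, -0.0671, 0.1776]
eef_rot: [-178.4, -1.4, -41.9]
ft_force: [0.4, 0.2, -5.2]
finger_gap: 0.0145
```

>>> {"fn": "servo_tool", "kwargs": {
  "increments": [
    [[1, 0, 0, 0, 0], [1, 0, 0, 0, 0], [1, 0, 0, 0, 0], [1, 0, 0, 0, 0], [1, 0, 0, 0, 0], [1, 0, 0, 0, 0], [1, 0, 0, 0, 0], [1, 0, 0, 0, 0]]
  ]
}}

```text
t: 12.1
tcp_pos: [0.5551, -0.0671, 0.1764]
eef_rot: [-178.5, -1.3, -41.9]
ft_force: [0.2, -0.9, -6.2]
finger_gap: 0.0145
```

```bash
python3 - <<'E'
from fit import *
from rig import optics,status
f=optics.grab_frame("scene");s=status.read_state();print(s["tcp_pos"],s["eef_rot"],s["ft_force"],s["dq"],s["t"])
im=cv2.resize(f["pixels"],None,fx=6,fy=6,interpolation=cv2.INTER_CUBIC)
c=(np.array([860,700])/4*6).astype(int)
cv2.imwrite("pics/g.png",im[c[1]-300:c[1]+300,c[0]-390:c[0]+390])
E
```

```text
[ 0.55511314 -0.06707624  0.17643975] [-178.45501992   -1.28377383  -41.91154281] [ 0.4191226  -0.33303679 -6.42886505] [-0.07564059 -0.10059379  0.00402478 -0.00923276 -0.06682003 -0.00317179
 -0.09188779] 12.15
```

View pics/g.png

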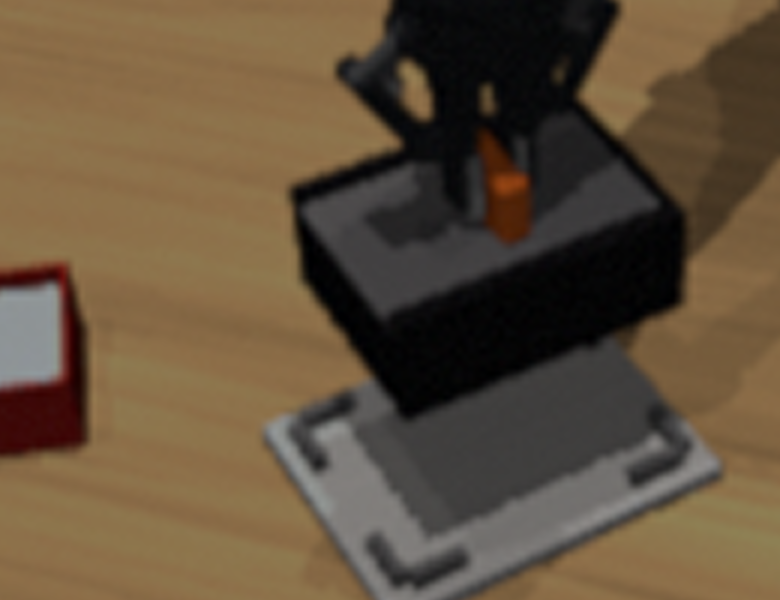

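The box hangs level about 10 cm above the plate, lid flush and steady. Handing in.

```bash
python3 -c "
from rig import ticket,status
print(ticket.finish_job());print(status.read_state()['tcp_pos'])"
```

```text
the job is handed in; nothing more can be done
None
the job is handed in; nothing more can be done
```

I gripped the orange bar, slid the lid about 78 mm shut against its stop while the box sat in the cradle, and lifted the box straight up. I handed the job in at about 12 s, still holding it about 10 cm above the plate; no verdict was reported.

**Final checks:**
- **Lid:** it looks flush with the box end in the scene view, and the push met about 10 N of resistance at the stop. I had no direct joint reading.
- **Level:** the tool was tilted about 2° (1.5° roll, 1.3° pitch), well under the 0.1 rad (5.7°) limit. The box itself looked level in the picture.
- **Steadiness:** the arm was still, apart from a sag of about 1.5 mm/s, against the 30 mm/s limit.
- **Load:** about 6 N, which fits a box of about 0.6 kg.
- **Bystanders:** the arm never came near the tape, mouse or red carton. Only the carton was in the last pictures.

**Not confirmed or in disagreement:**
- **Crystals:** I could not see them once the lid was shut.
- **Camera mismatch:** the two views put the bar about 8 mm apart. A close-up just before gripping showed the fingers centred on it.
- **Tool tilt:** it rose to 2–3° while I pushed the lid shut, and the tool rose about 2 mm. It eased back to about 2° in the air.

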